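Hold the gate and slide the drying tray home

ROBOT

A 6-joint arm with a two-finger parallel gripper is mounted at the origin on the work surface. World frame = base frame: x ahead of the robot, y to its left, z up, the work surface at z = 0. Lengths are in m, angles in rad, forces in N, time in s.
With the tool pointing down it reaches from about 0.425 to 1.125 m from the base axis. Payload 14.9 kg.
Tool frame: the origin (TCP) lies on the centre line of the jaws, within the pads' length; the fingertips stand 17 mm ahead of it and the grasp point (between the pads) lies 2 mm behind it (robot.tcp_to_tips is the distance from the TCP to the fingertips, in m); z points along the fingers, y is the line along which they close (so a half turn about z gives the same grasp; the last joint's range is limited). The gripper opens to 91 mm and grips with 3 to 60 N. Pads are 32 mm wide; open, the fingers measure 118 mm over their backs; the gripper's body (76 mm by 178 mm) begins 60 mm behind the grasp point.
Start: joints at [-1.187, 0.379, 1.734, -0, 1.028, -0.033], TCP at [0.283, -0.64, 0.231] pointing down, gripper open.
Joint ranges: [-2.77, 2.77], [-0.74, 2.19], [0, 2.66], [-1.06, 4.2], [0.31, 2.87], [-3.08, 3.08]. Speed limits (rad/s): [1.89, 1.89, 2.39, 3.14, 3.14, 3.14].

INTERFACE

Orientations are given as a rotation vector (axis times angle).
In Python, from cell import robot gives the robot as it stands.
- The arm moves only by the tool send_rows, never from a script. Its argument "steps" is a list that holds one entry, the list of rows, each a list of 6 numbers: the shift along the tool's x, y, z in units of 25 mm (1.0 is 25 mm), then the turn, a rotation vector about the tool's x, y, z in units of 5 degrees (1.0 is 5 degrees). In form: [[[tx, ty, tz, rx, ry, rz], ...]]. A call has 1 to 12 rows; each row shifts and turns the commanded pose from where the row before left it, along the tool's axes as they then stand; what a row does not reach is not made up. A row lasts 1/12 s, in which the tool goes at most 41.7 mm and 7.16 degrees, less where a joint would pass 70% of its speed; a pose out of reach is approached as far as the arm can. A call is refused whole if a number of a shift passes 1 or a number of a turn 1, either way. A call with a gripper value outside its range is refused whole. "grip" is the closure, from -1 (fully open) to 1 (shut), set as the call begins (left out, the last holds). The fingers move at their own pace and stop on an object; "grip_force" is the grip in N (left out, the last holds). Time passes only in rows, so rows that do not move let the fingers close. It gives the time, the measured TCP pose, the force, the opening and the grip force at its end, in the units of the state.
- robot.get_obs(): the state, without advancing time (a new reading comes with each control period).
- robot.snapshot(name): name is "scene" or "side" or "wrist"; returns the picture (420x560x3 uint8, red, green, blue); there is no depth.
- robot.camera_params(name): a dict with "intrinsics" (3x3 intrinsics, pixels), "camera_from_world" (4x4, takes a point from world to camera coordinates). Camera axes: x right, y down, z forward; pixel columns grow to the right and rows downward; lengths in m; the calibration is good to about 2 mm. A picture is of the moment at which its call begins: read the wrist's pose just before it. camera_params takes no time and is no camera call; for the wrist camera it gives the pose at the moment of the call.
- robot.job_done(): hands the job in; it is judged then, once.
The state is a dict: "clock": time; "q": joint angles; "qvel": joint speeds; "joint_torque": joint torques, N m; "tcp_pos": TCP position; "ee_rot": TCP orientation; "wrist_force": force on the tool from outside, world axes, zero at the start; "wrist_torque": the same for the moment, N m; "width": opening from 0.0 (shut) to 1.0 (fully open); "grip_force": force on a finger pad.
Only numpy, scipy, OpenCV 4.12 (cv2) and the standard library are available. Lean on these libraries where they do the work, as an engineer would, in place of code of your own. Each camera call takes 0.05 s, during which the arm holds its last target. There are 200 camera calls.

TASK

With one fingertip press the yellow rail down to hold the red gate bar up, and meanwhile, with the other fingertip, push the tray of freshly covered boxes by its blue plate along the chute until it is fully home against the end stop, never letting the bar knock or drag on the tray or its boxes. Then let go so that the bar drops shut behind the tray, and move clear. Slide only: do not lift or tip the tray or its boxes, and leave the other things on the table alone.

Things in the scene. Friction and masses are not known exactly. Their poses are not given: they have to be found in the camera images.
- chute: Drying chute, a straight channel with grey floor and dark wooden walls, fixed. Origin: on the table, below the hinge rod, in the middle plane of the red bar. y axis along the channel: the tray waits at +y of the bar and is pushed toward -y. x axis across it, from the hinge (robot's side) to the far wall. Floor 6 mm above the table; lane x = 3 to 105 mm, y = -129 to +219 mm, open above; side walls 6 mm thick, tops at 24 mm.
- end_stop (a point): Top edge of the dark wooden end stop, on the face the tray meets, mid-lane: chute x = 54, y = -129 mm, 36 mm above the table.
- hinge_mid (a point): On the hinge rod's axis, at chute x = 0, y = +80 mm, 30 mm above the table; the rod runs along the chute's y. Steel brackets 38 mm tall hold it at y = -47 and +207 mm.
- gate (a joint): Angle of the gate (rad) about the hinge rod. 0 = shut, held by a light spring; 0.75 = stop, fully open. Pressing the finger rail down (about 2 to 6 N) opens it and raises the red bar; let go, it shuts by itself. The bar clears the tray's rim from about 0.45 on.
- bar_foot (a point): Foot of the red gate bar (middle of the leg's lower end). The bar is an 8 mm arm from the hinge over the near wall into the lane, with a leg hanging down at chute x = 22 to 30 mm, y = -4 to +4 mm, its foot 12 mm above the table when shut, so it blocks the tray. Fully open, the foot is about 34 mm up and the bar keeps within x = 36 mm; the rest of the lane is free for a finger.
- rail_mid (a point): Middle of the top of the finger rail: a yellow metal strip, 4 mm thick, on the robot's side of the hinge, one piece with the gate like a seesaw. It reaches 10 to 62 mm out from the hinge axis and runs from chute y = -40 to +200 mm; a fingertip can press it and slide along. Shut, it slopes up outward at 0.5 rad (outer edge 61 mm up); at gate 0.5 it is level, top 32 mm up; at 0.75 it slopes 0.25 down.
- tray: White tray, 96 mm (x) by 110 mm (y), rim 14 mm tall, about 0.35 kg, sliding on the chute floor. Origin: centre of its underside, at chute x = 54 mm (3 mm play each side); axes as the chute's. The strip on the hinge side, which passes under the bar, holds only flat samples. Home against the end stop, its origin is at chute y = -74 mm and its trailing end 15 mm past the bar.
- push_face (a point): Middle of the outer (+y) face of the blue push plate at the tray's trailing end, 28 mm above the tray's underside. Plate 5 mm thick, 56 mm tall, 50 mm wide: tray x = -3 to +47 mm; outer face at tray y = +55 mm, flush with the tray's end.
- box_front: Small open grey box with red edging, 36 x 42 x 22 mm, 30 g, standing loose in the leading compartment of the tray. Origin: centre of its underside.
- box_rear: Small open blue box with yellow edging, 36 x 42 x 22 mm, 30 g, standing loose in the trailing compartment, just in front of the push plate. Origin: centre of its underside.
- bone_folder: Bystander: white bone folder lying flat, 145 x 20 x 6 mm, between robot and chute. Origin: under its middle.
- glue_jar: Bystander: white glue jar with green lid, 54 mm wide, 75 mm tall, beyond the chute's far wall. Origin: centre of its underside.
- lidded_box: Bystander: blue box with red lid, 74 x 104 x 48 mm, beyond the chute's far wall. Origin: centre of its underside.
- book_block: Bystander: terracotta bound book lying flat, 75 x 105 x 28 mm, to the left. Origin: centre of its underside.
- brush_cup: Bystander: square wooden cup 60 mm wide, 85 mm tall, with brushes up to 155 mm, far left. Origin: centre of its underside.
- steel_ruler: Bystander: steel ruler 200 x 32 x 4 mm on the green cutting mat at the right. Origin: under its middle.
- craft_knife: Bystander: orange craft knife 140 x 12 x 10 mm on the cutting mat. Origin: under its middle.
There are look-alikes about, which are no part of the job. What is shaped like the tray but green or pink is not meant.

How it is judged:
By the outcome, as a careful person would: the job done as asked, in the order asked, and still so for the second after the job is handed in, with the robot touching nothing.
It also fails if it takes over 38 s, if anything falls off the work surface, if the arm or the gripper's body presses on something with over 40 N, if the wrist force passes 120 N, or if a joint passes its speed limit or range.

## Working session

There is one attempt and no reset: what is moved stays moved. The work goes in short steps, Python scripts to look and compute and a tool call to move; the robot and the scene stay as the last step left them, time stands still between calls to the robot, and variables do not carry over. Pictures are saved under pics/ and viewed, at most 10 in all, crops included, and the job is handed in when it is done.

Besides the shell and the picture viewer there is one more tool, called after "Call:" as name(argument=value, ...), one argument or row to a line, values as JSON. send_rows: Moves the arm, as the interface text tells. Its arguments: {"type":"object","properties":{"steps":{"type":"array","items":{"type":"array","items":{"type":"array","items":{"type":"number"}}}},"grip":{"type":"number"},"grip_force":{"type":"number"}},"required":["steps"]}

```bash
mkdir -p pics; ls; python3 - <<'E'
from cell import robot
import cv2
for n in("scene","side"):
    cv2.imwrite(f"pics/{n}0.png",robot.snapshot(n)[:,:,::-1])
    p=robot.camera_params(n);print(n,p["intrinsics"],p["camera_from_world"])
o=robot.get_obs();print(o);print(robot.tcp_to_tips)
E
```

```text
pics
scene [[457.01819712   0.         277.83339134]
 [  0.         457.01819712 207.87091337]
 [  0.           0.           1.        ]] [[ 0.55685501  0.83057619  0.00746213 -0.28975326]
 [ 0.64934212 -0.42971041 -0.62745818 -0.3249974 ]
 [-0.51794527  0.35424871 -0.7786145   1.56832966]
 [ 0.          0.          0.          1.        ]]
side [[418.46285592   0.         287.39078847]
 [  0.         418.46285592 207.58518319]
 [  0.           0.           1.        ]] [[-0.80627481 -0.59142358  0.01179375  0.42089747]
 [-0.43785907  0.58328082 -0.68415124  0.29699365]
 [ 0.3977441  -0.55677791 -0.72924481  1.23508191]
 [ 0.          0.          0.          1.        ]]
{'clock': 0.1, 'q': array([-1.18727494e+00,  3.79361264e-01,  1.73471419e+00,  2.48904933e-05,
        1.02850331e+00, -3.33120620e-02]), 'qvel': array([ 3.55662586e-04,  5.18735222e-04, -2.96595462e-04, -2.68971777e-05,
       -9.76915010e-04, -2.01911158e-03]), 'joint_torque': array([ 1.40360057e-04, -7.65036607e+01, -4.35293090e+01,  6.52318820e-02,
        3.97983240e-02, -1.32452197e-05]), 'tcp_pos': array([ 0.28327315, -0.63975471,  0.2303543 ]), 'ee_rot': array([-3.07265829e+00, -6.49809097e-01,  2.36807928e-04]), 'wrist_force': array([-0.60819235, -0.19365207,  0.11047778]), 'wrist_torque': array([ 0.02037491, -0.04682501, -0.00767947]), 'grip_force': 0.0, 'width': 1.0021265127896917}
0.017
```

View pics/scene0.png

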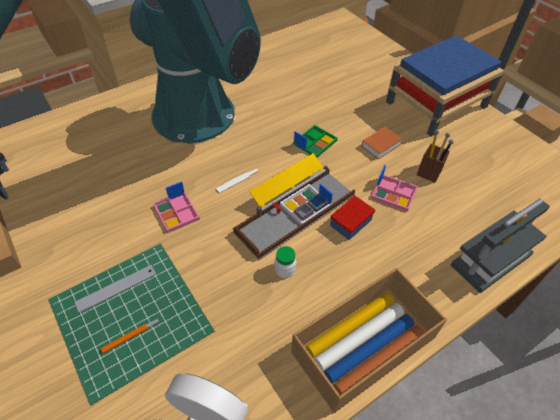

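View pics/side0.png

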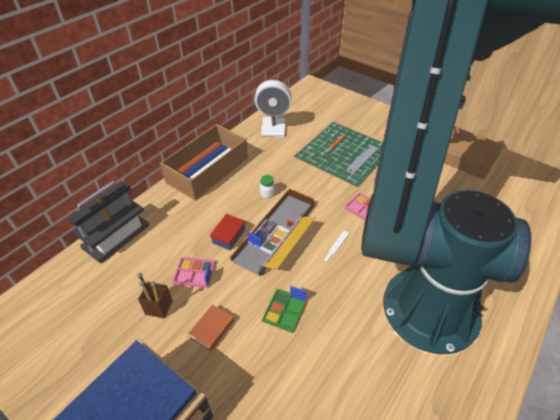

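Scene view: the chute runs from (245,240) to (350,185) px, the rail is yellow at (288,180), and the tray with its blue plate is at (325,193). The side view shows the same chute at (275,235). Next I'll triangulate the rail corners.

```bash
cat > h.py <<'E'
import numpy as np,cv2
from cell import robot
def ray(n,uv,P=None):
    p=P or robot.camera_params(n);T=p["camera_from_world"];R=T[:3,:3]
    c=-R.T@T[:3,3];d=R.T@np.linalg.solve(p["intrinsics"],[uv[0],uv[1],1.]);return c,d/np.linalg.norm(d)
def tri(obs):
    A=np.zeros((3,3));b=np.zeros(3)
    for c,d in obs:
        M=np.eye(3)-np.outer(d,d);A+=M;b+=M@c
    x=np.linalg.solve(A,b);return x,[np.linalg.norm(np.cross(x-c,d)) for c,d in obs]
def onz(cd,z):
    c,d=cd;return c+d*(z-c[2])/d[2]
def mask(im,lo,hi):
    return cv2.inRange(cv2.cvtColor(im,cv2.COLOR_RGB2HSV),lo,hi)
def quad(m,roi):
    z=np.zeros_like(m);x0,y0,x1,y1=roi;z[y0:y1,x0:x1]=m[y0:y1,x0:x1]
    c=max(cv2.findContours(z,0,2)[0],key=cv2.contourArea)
    h=cv2.convexHull(c)
    for e in np.arange(1,15,.5):
        a=cv2.approxPolyDP(h,e,True)
        if len(a)<=4:break
    return a[:,0],cv2.contourArea(c)
E
python3 - <<'E'
from h import *
for n,roi,bl in(("scene",(240,145,340,215),(310,180,335,205)),("side",(255,205,325,280),(240,220,275,250))):
    im=cv2.cvtColor(cv2.imread(f"pics/{n}0.png"),cv2.COLOR_BGR2RGB)
    q,a=quad(mask(im,(20,150,120),(32,255,255)),roi);print(n,q.tolist(),a)
    x0,y0,x1,y1=(230,150,365,260) if n=="scene" else (225,180,330,280)
    cv2.imwrite(f"pics/{n}_crop.png",cv2.resize(im[y0:y1,x0:x1,::-1],None,fx=5,fy=5,interpolation=cv2.INTER_CUBIC))
E
```

```text
scene [[315, 155], [321, 170], [258, 205], [250, 190]] 1354.0
side [[313, 218], [276, 268], [265, 266], [303, 217]] 620.0
```

View pics/scene_crop.png

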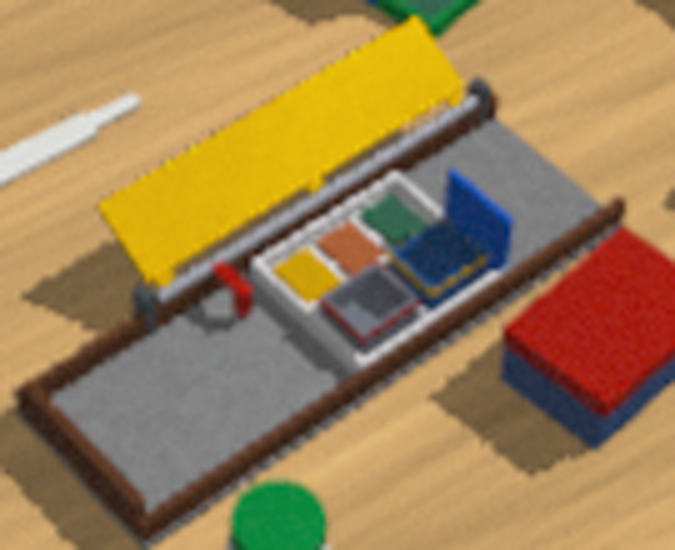

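```bash
python3 - <<'E'
from h import *
S=[(315,155),(250,190),(258,205),(321,170)];D=[(276,268),(313,218),(303,217),(265,266)]
for s,d in zip(S,D):
    x,r=tri([ray("scene",s),ray("side",d)]);print(x.round(4),np.round(r,4))
po,no=[onz(ray("scene",s),.061) for s in S[:2]];pi,ni=[onz(ray("scene",s),.0366) for s in S[3:1:-1]]
print(po,no,pi,ni,np.linalg.norm(po-no),np.linalg.norm(pi-ni))
y=(po-no+pi-ni)[:2];y/=np.linalg.norm(y);print("yaxis",y,np.degrees(np.arctan2(y[1],y[0])))
x=np.array([y[1],-y[0]])
mid=(po+no+pi+ni)[:2]/4; o=mid-80*.001*y+.0306*x;print("origin",o,"xaxis",x)
# checks: far wall end corner bottom
print("end stop outer corners z=.036", [((onz(ray("scene",(230+a/5,150+b/5)),z)[:2]-o)@np.c_[x,y]).round(4) for a,b,z in((20,390,.036),(148,530,.036),(620,203,.024),(455,172,.062),(511,215,.062))])
E
```

```text
[0.431  0.1894 0.0524] [0.0037 0.0037]
[ 0.4493 -0.0455  0.0572] [0.0007 0.0007]
[ 0.4902 -0.0464  0.0338] [0.0001 0.0001]
[0.4729 0.1865 0.0248] [0.0008 0.0008]
[0.44049461 0.18600497 0.061     ] [ 0.4515043  -0.04753172  0.061     ] [0.4818453  0.17943552 0.0366    ] [ 0.49207649 -0.04763779  0.0366    ] 0.23379606442365927 0.22730368214605598
yaxis [-0.04606572  0.99893841] 92.64030545958056
origin [ 0.50073295 -0.01093772] xaxis [0.99893841 0.04606572]
end stop outer corners z=.036 [array([ 0.0165, -0.133 ]), array([ 0.1291, -0.1287]), array([0.1005, 0.2241]), array([0.0501, 0.1381]), array([0.0929, 0.1426])]
```

```bash
cat >> h.py <<'E'
from scipy.spatial.transform import Rotation as Ro
def plan(pos,yaw,v=.020,wmax=4.9):
    """rows (<=12 per block) from now to pos, tool down, tool y at angle yaw(rad) from world x"""
    o=robot.get_obs();R=Ro.from_rotvec(o["ee_rot"]);p=o["tcp_pos"]
    yv=np.array([np.cos(yaw),np.sin(yaw),0]);z=np.array([0,0,-1.])
    G=Ro.from_matrix(np.c_[np.cross(yv,z),yv,z]);w=(R.inv()*G).as_rotvec();d=np.array(pos)-p
    n=int(max(1,np.ceil(np.linalg.norm(d)/v),np.ceil(np.degrees(np.linalg.norm(w))/wmax)))
    rows=[];
    for i in range(n):
        Ri=R*Ro.from_rotvec(w*i/n);G_=d/n
        rows.append(np.r_[Ri.inv().apply(G_)/.025,np.degrees(w/n)/5].round(2).tolist())
    for i in range(0,n,12):print(str(rows[i:i+12]).replace(" ",""))
E
python3 - <<'E'
from h import *
o=robot.get_obs();T=robot.camera_params("wrist")["camera_from_world"];R=Ro.from_rotvec(o["ee_rot"]).as_matrix()
print("cam in tool",R.T@(-T[:3,:3].T@T[:3,3]-o["tcp_pos"]),"axes",(R.T@T[:3,:3].T).round(3),robot.camera_params("wrist")["intrinsics"][0])
plan((.51,.07,.30),.046,.036)
E
```

```text
cam in tool [ 0.06597127  0.00107565 -0.15475654] axes [[ 0.    -0.972 -0.236]
 [ 1.     0.    -0.   ]
 [ 0.    -0.236  0.972]] [343.86374413   0.         278.58112609]
[[0.94,-1.06,-0.13,-0.0,-0.0,-0.65],[1.0,-1.01,-0.13,-0.0,-0.0,-0.65],[1.06,-0.95,-0.13,-0.0,-0.0,-0.65],[1.11,-0.89,-0.13,-0.0,-0.0,-0.65],[1.16,-0.82,-0.13,-0.0,-0.0,-0.65],[1.2,-0.75,-0.13,-0.0,-0.0,-0.65],[1.24,-0.68,-0.13,-0.0,-0.0,-0.65],[1.28,-0.61,-0.13,-0.0,-0.0,-0.65],[1.31,-0.54,-0.13,-0.0,-0.0,-0.65],[1.34,-0.46,-0.13,-0.0,-0.0,-0.65],[1.37,-0.38,-0.13,-0.0,-0.0,-0.65],[1.39,-0.3,-0.13,-0.0,-0.0,-0.65]]
[[1.4,-0.22,-0.13,-0.0,-0.0,-0.65],[1.41,-0.14,-0.13,-0.0,-0.0,-0.65],[1.42,-0.06,-0.13,-0.0,-0.0,-0.65],[1.42,0.02,-0.13,-0.0,-0.0,-0.65],[1.42,0.1,-0.13,-0.0,-0.0,-0.65],[1.41,0.18,-0.13,-0.0,-0.0,-0.65],[1.4,0.26,-0.13,-0.0,-0.0,-0.65],[1.38,0.34,-0.13,-0.0,-0.0,-0.65],[1.36,0.42,-0.13,-0.0,-0.0,-0.65]]
```

```bash
python3 - <<'E'
from h import *
plan((.51,.14,.22),.046,.0235)
E
```

```text
[[0.6,-0.71,0.01,-0.0,-0.0,-0.39],[0.62,-0.69,0.01,-0.0,-0.0,-0.39],[0.64,-0.67,0.01,-0.0,-0.0,-0.39],[0.67,-0.64,0.01,-0.0,-0.0,-0.39],[0.69,-0.62,0.01,-0.0,-0.0,-0.39],[0.71,-0.6,0.01,-0.0,-0.0,-0.39],[0.73,-0.57,0.01,-0.0,-0.0,-0.39],[0.75,-0.55,0.01,-0.0,-0.0,-0.39],[0.77,-0.52,0.01,-0.0,-0.0,-0.39],[0.79,-0.49,0.01,-0.0,-0.0,-0.39],[0.8,-0.47,0.01,-0.0,-0.0,-0.39],[0.82,-0.44,0.01,-0.0,-0.0,-0.39]]
[[0.83,-0.41,0.01,-0.0,-0.0,-0.39],[0.85,-0.38,0.01,-0.0,-0.0,-0.39],[0.86,-0.35,0.01,-0.0,-0.0,-0.39],[0.87,-0.32,0.01,-0.0,-0.0,-0.39],[0.88,-0.29,0.01,-0.0,-0.0,-0.39],[0.89,-0.26,0.01,-0.0,-0.0,-0.39],[0.9,-0.23,0.01,-0.0,-0.0,-0.39],[0.91,-0.2,0.01,-0.0,-0.0,-0.39],[0.91,-0.17,0.01,-0.0,-0.0,-0.39],[0.92,-0.14,0.01,-0.0,-0.0,-0.39],[0.92,-0.11,0.01,-0.0,-0.0,-0.39],[0.92,-0.08,0.01,-0.0,-0.0,-0.39]]
[[0.93,-0.04,0.01,-0.0,-0.0,-0.39],[0.93,-0.01,0.01,-0.0,-0.0,-0.39],[0.93,0.02,0.01,-0.0,-0.0,-0.39],[0.93,0.05,0.01,-0.0,-0.0,-0.39],[0.92,0.08,0.01,-0.0,-0.0,-0.39],[0.92,0.11,0.01,-0.0,-0.0,-0.39],[0.92,0.15,0.01,-0.0,-0.0,-0.39],[0.91,0.18,0.01,-0.0,-0.0,-0.39],[0.9,0.21,0.01,-0.0,-0.0,-0.39],[0.9,0.24,0.01,-0.0,-0.0,-0.39],[0.89,0.27,0.01,-0.0,-0.0,-0.39]]
```

Call:
send_rows(
  steps=[
    [[0.6, -0.7, 0, 0, 0, -0.4], [0.62, -0.7, 0, 0, 0, -0.4], [0.64, -0.67, 0, 0, 0, -0.4], [0.67, -0.64, 0, 0, 0, -0.4], [0.7, -0.62, 0, 0, 0, -0.4], [0.7, -0.6, 0, 0, 0, -0.4], [0.73, -0.57, 0, 0, 0, -0.4], [0.75, -0.55, 0, 0, 0, -0.4], [0.77, -0.52, 0, 0, 0, -0.4], [0.8, -0.5, 0, 0, 0, -0.4], [0.8, -0.47, 0, 0, 0, -0.4], [0.82, -0.44, 0, 0, 0, -0.4]],
  ],
)

```text
clock: 1.1
tcp_pos: [0.3605, -0.3708, 0.2307]
ee_rot: [-2.87, -1.277, 0.0]
wrist_force: [0.6, -0.2, 0.8]
width: 0.995
grip_force: 0.0
```

Call:
send_rows(
  steps=[
    [[0.83, -0.4, 0, 0, 0, -0.4], [0.85, -0.38, 0, 0, 0, -0.4], [0.86, -0.35, 0, 0, 0, -0.4], [0.87, -0.32, 0, 0, 0, -0.4], [0.88, -0.3, 0, 0, 0, -0.4], [0.9, -0.26, 0, 0, 0, -0.4], [0.9, -0.23, 0, 0, 0, -0.4], [0.9, -0.2, 0, 0, 0, -0.4], [0.9, -0.17, 0, 0, 0, -0.4], [0.92, -0.14, 0, 0, 0, -0.4], [0.92, -0.1, 0, 0, 0, -0.4], [0.92, -0.08, 0, 0, 0, -0.4]],
  ],
)

```text
clock: 2.1
tcp_pos: [0.4359, -0.1034, 0.2309]
ee_rot: [-2.542, -1.846, 0.0]
wrist_force: [-0.3, 0.1, -0.5]
width: 0.999
grip_force: 0.0
```

Call:
send_rows(
  steps=[
    [[0.93, -0.04, 0, 0, 0, -0.4], [0.93, 0, 0, 0, 0, -0.4], [0.93, 0.02, 0, 0, 0, -0.4], [0.93, 0.05, 0, 0, 0, -0.4], [0.92, 0.1, 0, 0, 0, -0.4], [0.92, 0.1, 0, 0, 0, -0.4], [0.92, 0.15, 0, 0, 0, -0.3], [0.9, 0.18, 0, 0, 0, -0.3], [0.9, 0.2, 0, 0, 0, -0.3], [0.9, 0.24, 0, 0, 0, -0.3], [0.9, 0.27, 0, 0, 0, -0.3], [0, 0, 0, 0, 0, 0]],
  ],
)

```text
clock: 3.1
tcp_pos: [0.506, 0.144, 0.2309]
ee_rot: [-2.191, -2.252, -0.001]
wrist_force: [-0.8, -0.7, -0.6]
width: 1.001
grip_force: 0.0
```

```bash
python3 - <<'E'
from h import *
import pickle
o=robot.get_obs();p=robot.camera_params("wrist");im=robot.snapshot("wrist");pickle.dump((o,p,im),open("w1.pkl","wb"))
cv2.imwrite("pics/w1.png",im[:,:,::-1]);print(o["clock"],o["tcp_pos"],o["ee_rot"],o["q"],o["wrist_force"])
E
```

```text
3.1 [0.50603823 0.14398998 0.23091735] [-2.19072388e+00 -2.25160315e+00 -9.87152894e-04] [2.32715425e-01 1.03597920e-01 2.08439043e+00 5.15066643e-04
 9.53126619e-01 2.05010216e-01] [-0.7997452  -0.6900499  -0.58362304]
```

View pics/w1.png

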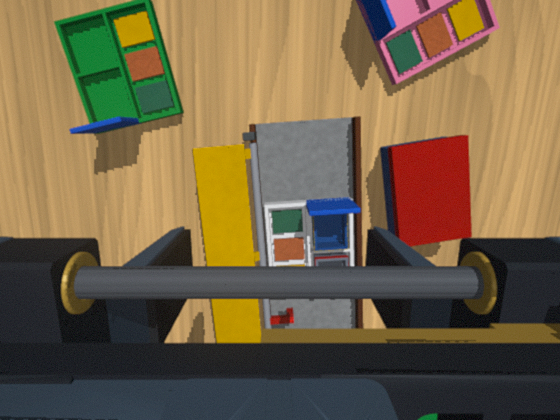

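Wrist view: rail at left (193–260 px, 149–340), lane floor 256–355 px, blue plate top at (308–358, 200–213), and red bar at (283,316). I'll zoom in once for precise pixels.

```bash
python3 - <<'E'
import pickle,cv2
o,p,im=pickle.load(open("w1.pkl","rb"))
cv2.imwrite("pics/w1c.png",cv2.resize(im[105:255,185:370,::-1],None,fx=4,fy=4,interpolation=cv2.INTER_CUBIC))
E
```

```text
(no output)
```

View pics/w1c.png

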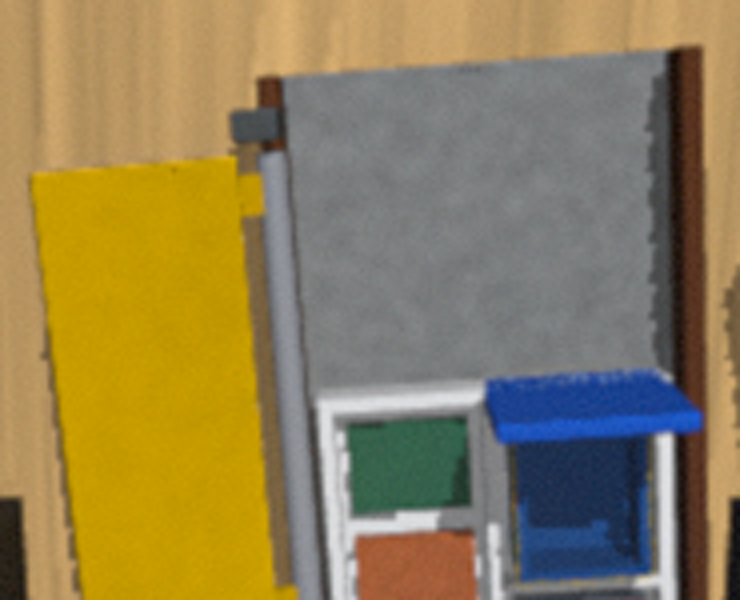

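```bash
python3 - <<'E'
from h import *
import pickle
o,P,im=pickle.load(open("w1.pkl","rb"))
w=lambda u,v,z:onz(ray("",(185+u/4,105+v/4),P),z)[:2]
pts={"far inner top +y":(670,50,.024,105,219),"far outer top +y":(702,47,.024,111,219),"near inner top +y":(282,78,.024,3,219),
"far outer low":(706,300,.024,111,None),"rail out+":(32,174,.0615,-53.5,200),"rail in+":(236,157,.0366,-7.8,200),
"plateL":(493,420,.062,51,None),"plateR":(702,408,.062,101,None),"trayL":(318,395,.020,6,None),"far wall full":((352-185)*4,(326-105)*4,.024,105,None),
"rail out low":((217-185)*4,(338-105)*4,.0615,-53.5,None)}
W={k:w(*v[:3]) for k,v in pts.items()}
for k in W:print(k,W[k].round(4))
ks=[k for k in pts if pts[k][4] is not None]
A=np.array([pts[k][3:] for k in ks])/1000;B=np.array([W[k] for k in ks])
a=A-A.mean(0);b=B-B.mean(0);H=a.T@b;th=np.arctan2(H[0,1]-H[1,0],H[0,0]+H[1,1])
for nm,th in(("kabsch",th),):
    R=np.array([[np.cos(th),-np.sin(th)],[np.sin(th),np.cos(th)]]);t=B.mean(0)-R@A.mean(0)
    print(nm,np.degrees(th),t)
    for k in W:print(k,((W[k]-t)@R*1000).round(1),pts[k][3:])
E
```

```text
far inner top +y [0.5793 0.2226]
far outer top +y [0.5874 0.2236]
near inner top +y [0.481 0.213]
far outer low [0.5938 0.1592]
rail out+ [0.4257 0.1894]
rail in+ [0.4706 0.1935]
plateL [0.5354 0.1339]
plateR [0.5857 0.1383]
trayL [0.4915 0.1298]
far wall full [ 0.5972 -0.0136]
rail out low [ 0.4451 -0.0087]
kabsch 5.36437389065473 [ 0.49715468 -0.00499479]
far inner top +y [103.1 218.9] (105, 219)
far outer top +y [111.2 219.1] (111, 219)
near inner top +y [  4.3 218.6] (3, 219)
far outer low [111.6 154.4] (111, None)
rail out+ [-53.  200.3] (-53.5, 200)
rail in+ [ -7.9 200.1] (-7.8, 200)
plateL [ 51.1 134.7] (51, None)
plateR [101.5 134.3] (101, None)
trayL [  7.  134.8] (6, None)
far wall full [ 98.8 -17.9] (105, None)
rail out low [-52.2   1.2] (-53.5, None)
```

```bash
cat >> h.py <<'E'
th=np.radians(5.4);Rc=np.array([[np.cos(th),-np.sin(th)],[np.sin(th),np.cos(th)]]);tc=np.array([.49715,-.005])
def cw(x,y,z):return np.r_[tc+Rc@np.array([x,y])/1000,z/1000]
def st():
    o=robot.get_obs();print(o["clock"],"chute",((o["tcp_pos"][:2]-tc)@Rc*1000).round(1),"z",(o["tcp_pos"][2]*1000).round(1),"F",o["wrist_force"].round(1))
E
python3 -c "
from h import *
st();plan(cw(12,160.5,100),th,.022)"
```

```text
3.15 chute [ 22.1 146.2] z 230.7 F [-0.6 -0.4 -0.6]
[[0.09,-0.07,0.87,-0.0,-0.0,-0.13],[0.09,-0.07,0.87,-0.0,-0.0,-0.13],[0.09,-0.07,0.87,-0.0,-0.0,-0.13],[0.09,-0.07,0.87,-0.0,-0.0,-0.13],[0.09,-0.07,0.87,-0.0,-0.0,-0.13],[0.09,-0.07,0.87,-0.0,-0.0,-0.13]]
```

Call:
send_rows(
  steps=[
    [[0.1, -0.07, 0.87, 0, 0, -0.13], [0.1, -0.07, 0.87, 0, 0, -0.13], [0.1, -0.07, 0.87, 0, 0, -0.13], [0.1, -0.07, 0.87, 0, 0, -0.13], [0.1, -0.07, 0.87, 0, 0, -0.13], [0.1, -0.07, 0.87, 0, 0, -0.13], [0, 0, 0, 0, 0, 0], [0, 0, 0, 0, 0, 0]],
  ],
  grip=-1,
)

```text
clock: 3.82
tcp_pos: [0.4932, 0.155, 0.1]
ee_rot: [-2.117, -2.32, 0.003]
wrist_force: [0.2, 1.0, 0.9]
width: 1.001
grip_force: 0.0
```

```bash
python3 - <<'E'
from h import *
st()
plan(cw(12,160.5,43),th,.007)
im=robot.snapshot("scene");cv2.imwrite("pics/s2.png",cv2.resize(im[120:270,220:400,::-1],None,fx=4,fy=4,interpolation=cv2.INTER_CUBIC))
E
```

```text
3.8167 chute [ 11.1 159.7] z 100.0 F [0.2 1.  0.9]
[[0.0,0.0,0.25,-0.0,0.0,-0.0],[0.0,0.0,0.25,-0.0,0.0,-0.0],[0.0,0.0,0.25,-0.0,0.0,-0.0],[0.0,0.0,0.25,-0.0,0.0,-0.0],[0.0,0.0,0.25,-0.0,0.0,-0.0],[0.0,0.0,0.25,-0.0,0.0,-0.0],[0.0,0.0,0.25,-0.0,0.0,-0.0],[0.0,0.0,0.25,-0.0,0.0,-0.0],[0.0,0.0,0.25,-0.0,0.0,-0.0]]
```

View pics/s2.png

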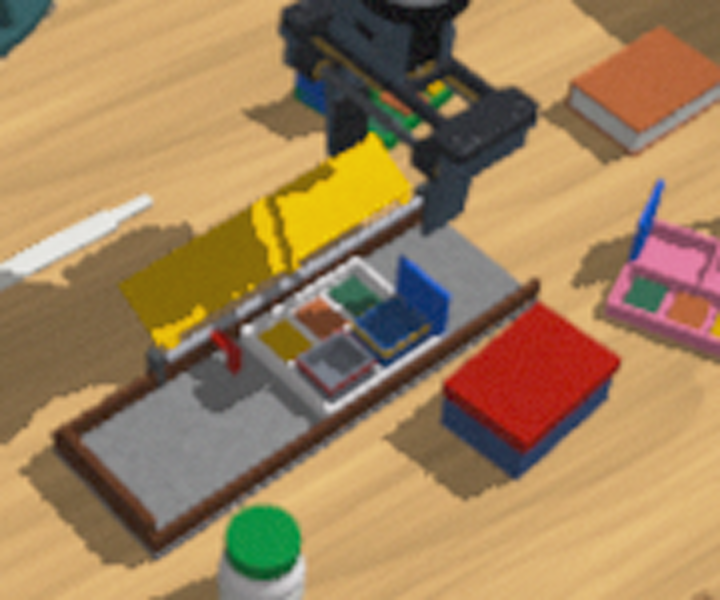

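The picture shows the fingers poised as planned: the near one over the rail at about (345,125), the far one behind the plate at about (445,190). Descend.

Call:
send_rows(
  steps=[
    [[0, 0.02, 0.25, 0, 0, 0], [0, 0, 0.25, 0, 0, 0], [0, 0, 0.25, 0, 0, 0], [0, 0, 0.25, 0, 0, 0], [0, 0, 0.25, 0, 0, 0], [0, 0, 0.25, 0, 0, 0], [0, 0, 0.25, 0, 0, 0], [0, 0, 0.25, 0, 0, 0], [0, 0, 0.25, 0, 0, 0], [0, 0, 0, 0, 0, 0], [0, 0, 0, 0, 0, 0]],
  ],
)

```text
clock: 4.78
tcp_pos: [0.4941, 0.1557, 0.0438]
ee_rot: [-2.116, -2.321, 0.001]
wrist_force: [-2.8, -0.7, 2.2]
width: 0.999
grip_force: 1.3
```

```bash
python3 - <<'E'
from h import *
st()
im=robot.snapshot("scene");a=im[120:270,220:400,::-1]
im=robot.snapshot("side");b=im[170:300,215:345,::-1]
cv2.imwrite("pics/s3.png",np.hstack([cv2.resize(a,(480,400),interpolation=2),cv2.resize(b,(320,400),interpolation=2)]))
E
```

```text
4.7833 chute [ 12.1 160.3] z 43.8 F [-2.8 -0.7  2.2]
```

View pics/s3.png

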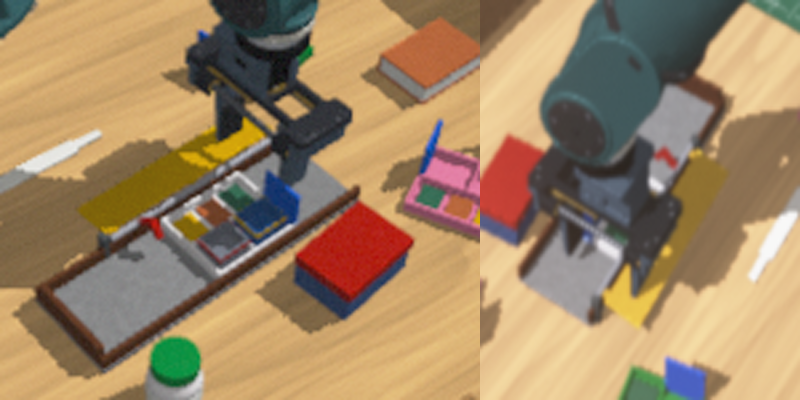

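The rail is now pressed level and the bar is lifted. Next is a gentle push.

Call:
send_rows(
  steps=[
    [[-0.1, 0, 0, 0, 0, 0], [-0.1, 0, 0, 0, 0, 0], [-0.1, 0, 0, 0, 0, 0], [-0.06, 0, 0, 0, 0, 0], [-0.06, 0, 0, 0, 0, 0], [-0.06, 0, 0, 0, 0, 0], [-0.06, 0, 0, 0, 0, 0], [-0.06, 0, 0, 0, 0, 0], [-0.08, 0, 0, 0, 0, 0], [-0.1, 0, 0, 0, 0, 0], [-0.1, 0, 0, 0, 0, 0], [-0.1, 0, 0, 0, 0, 0]],
  ],
)

```text
clock: 5.88
tcp_pos: [0.4973, 0.1314, 0.0445]
ee_rot: [2.116, 2.321, 0.002]
wrist_force: [-1.1, 5.6, 3.1]
width: 1.002
grip_force: 3.3
```

```bash
python3 - <<'E'
from h import *
st()
E
```

```text
5.8833 chute [ 13.  135.8] z 44.5 F [-1.1  5.6  3.1]
```

Call:
send_rows(
  steps=[
    [[-0.12, 0, 0.03, 0, 0, 0], [-0.12, 0, 0, 0, 0, 0], [-0.12, 0, 0, 0, 0, 0], [-0.12, 0, 0, 0, 0, 0], [-0.12, 0, 0, 0, 0, 0], [-0.12, 0, 0, 0, 0, 0], [-0.12, 0, 0, 0, 0, 0], [-0.12, 0, 0, 0, 0, 0], [-0.12, 0, 0, 0, 0, 0], [-0.12, 0, 0, 0, 0, 0], [-0.12, 0, 0, 0, 0, 0], [-0.12, 0, 0, 0, 0, 0]],
  ],
)

```text
clock: 6.88
tcp_pos: [0.501, 0.0957, 0.044]
ee_rot: [2.116, 2.321, 0.003]
wrist_force: [-0.7, 8.3, 6.4]
width: 1.0
grip_force: 4.5
```

```bash
python3 - <<'E'
from h import *
st()
E
```

```text
6.8833 chute [13.3 99.9] z 44.0 F [-0.7  8.3  6.4]
```

Call:
send_rows(
  steps=[
    [[-0.12, 0, 0, 0, 0, 0], [-0.12, 0, 0, 0, 0, 0], [-0.12, 0, 0, 0, 0, 0], [-0.12, 0, 0, 0, 0, 0], [-0.12, 0, 0, 0, 0, 0], [-0.12, 0, 0, 0, 0, 0], [-0.12, 0, 0, 0, 0, 0], [-0.12, 0, 0, 0, 0, 0], [-0.12, 0, 0, 0, 0, 0], [-0.12, 0, 0, 0, 0, 0], [-0.12, 0, 0, 0, 0, 0], [-0.12, 0, 0, 0, 0, 0]],
  ],
)

```text
clock: 7.88
tcp_pos: [0.5042, 0.0598, 0.044]
ee_rot: [2.116, 2.321, 0.003]
wrist_force: [0.4, 9.3, 7.7]
width: 0.999
grip_force: 4.7
```

```bash
python3 - <<'E'
from h import *
st()
im=robot.snapshot("scene");a=im[120:270,220:400,::-1]
im=robot.snapshot("side");b=im[170:300,215:345,::-1]
cv2.imwrite("pics/s4.png",np.hstack([cv2.resize(a,(480,400),interpolation=2),cv2.resize(b,(320,400),interpolation=2)]))
E
```

```text
7.8833 chute [13.1 63.9] z 44.0 F [0.4 9.3 7.7]
```

View pics/s4.png

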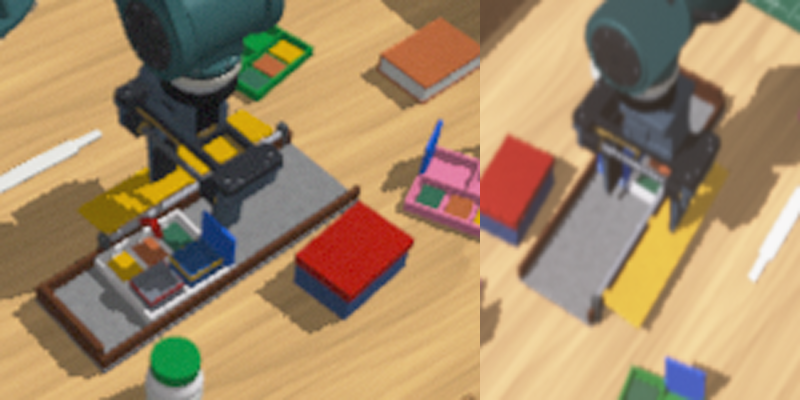

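The tray is passing under the raised red bar (near (150,225) px) and its boxes are in place.

Call:
send_rows(
  steps=[
    [[-0.12, 0, 0, 0, 0, 0], [-0.12, 0, 0, 0, 0, 0], [-0.12, 0, 0, 0, 0, 0], [-0.12, 0, 0, 0, 0, 0], [-0.12, 0, 0, 0, 0, 0], [-0.12, 0, 0, 0, 0, 0], [-0.12, 0, 0, 0, 0, 0], [-0.12, 0, 0, 0, 0, 0], [-0.12, 0, 0, 0, 0, 0], [-0.12, 0, 0, 0, 0, 0], [-0.12, 0, 0, 0, 0, 0], [-0.12, 0, 0, 0, 0, 0]],
  ],
)

```text
clock: 8.98
tcp_pos: [0.5073, 0.0239, 0.0439]
ee_rot: [2.116, 2.321, 0.002]
wrist_force: [0.7, 9.6, 8.4]
width: 0.999
grip_force: 4.9
```

Call:
send_rows(
  steps=[
    [[-0.12, 0, 0, 0, 0, 0], [-0.12, 0, 0, 0, 0, 0], [-0.12, 0, 0, 0, 0, 0], [-0.12, 0, 0, 0, 0, 0], [-0.1, 0, 0, 0, 0, 0], [-0.08, 0, 0, 0, 0, 0], [-0.06, 0, 0, 0, 0, 0], [-0.06, 0, 0, 0, 0, 0], [-0.04, 0, 0, 0, 0, 0]],
  ],
)

```text
clock: 9.73
tcp_pos: [0.5091, 0.0035, 0.0439]
ee_rot: [2.116, 2.321, 0.002]
wrist_force: [-0.1, 9.5, 8.9]
width: 1.001
grip_force: 5.0
```

```bash
python3 - <<'E'
from h import *
st()
E
```

```text
9.7333 chute [12.7  7.4] z 43.9 F [-0.1  9.5  8.9]
```

Roughly 10 mm remains, so I'll go slowly until the force rises.

Call:
send_rows(
  steps=[
    [[-0.04, 0, 0, 0, 0, 0], [-0.04, 0, 0, 0, 0, 0], [-0.04, 0, 0, 0, 0, 0], [-0.04, 0, 0, 0, 0, 0], [-0.04, 0, 0, 0, 0, 0], [-0.04, 0, 0, 0, 0, 0], [-0.04, 0, 0, 0, 0, 0], [-0.04, 0, 0, 0, 0, 0]],
  ],
)

```text
clock: 10.4
tcp_pos: [0.5094, -0.0032, 0.044]
ee_rot: [-2.114, -2.322, -0.002]
wrist_force: [-7.0, 43.0, 21.4]
width: 0.999
grip_force: 22.1
```

Call:
send_rows(
  steps=[
    [[-0.03, 0, 0, 0, 0, 0], [-0.03, 0, 0, 0, 0, 0], [-0.03, 0, 0, 0, 0, 0], [0, 0, 0, 0, 0, 0]],
  ],
)

```text
clock: 10.73
tcp_pos: [0.5087, -0.0038, 0.0441]
ee_rot: [-2.111, -2.323, -0.002]
wrist_force: [-12.2, 56.1, 27.1]
width: 1.004
grip_force: 29.8
```

```bash
python3 - <<'E'
from h import *
st()
E
```

```text
10.7333 chute [11.6  0.1] z 44.1 F [-12.2  56.1  27.1]
```

Hard contact: the tray has met the stop. I'll back off the plate while still holding the rail, then check.

Call:
send_rows(
  steps=[
    [[0.05, 0, 0, 0, 0, 0], [0.05, 0, 0, 0, 0, 0], [0.05, 0, 0, 0, 0, 0], [0.05, 0, 0, 0, 0, 0], [0.1, 0, 0, 0, 0, 0], [0.1, 0, 0, 0, 0, 0], [0, 0, 0, 0, 0, 0]],
  ],
)

```text
clock: 11.32
tcp_pos: [0.5086, 0.0033, 0.0434]
ee_rot: [2.117, 2.321, 0.0]
wrist_force: [-0.2, -0.4, 2.7]
width: 1.001
grip_force: 1.2
```

```bash
python3 - <<'E'
from h import *
st()
im=robot.snapshot("scene");a=im[170:270,220:340,::-1]
im=robot.snapshot("side");b=im[170:270,265:345,::-1]
cv2.imwrite("pics/s5.png",np.hstack([cv2.resize(a,(480,400),interpolation=2),cv2.resize(b,(320,400),interpolation=2)]))
E
```

```text
11.3167 chute [12.2  7.2] z 43.4 F [-0.2 -0.4  2.7]
```

View pics/s5.png

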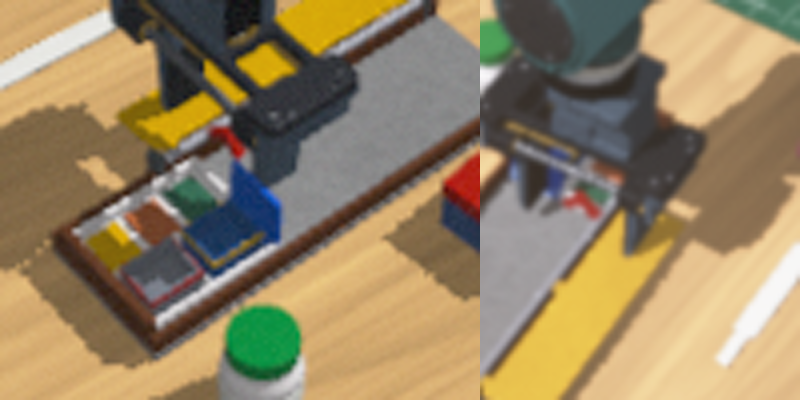

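The tray sits flush at the end stop with both boxes upright, and the bar is raised behind it. Releasing.

Call:
send_rows(
  steps=[
    [[0.1, 0, -0.15, 0, 0, 0], [0, 0, -0.15, 0, 0, 0], [0, 0, -0.15, 0, 0, 0], [0, 0, -0.15, 0, 0, 0], [0, 0, -0.15, 0, 0, 0], [0, 0, -0.15, 0, 0, 0], [0, 0, -0.15, 0, 0, 0], [0, 0, -0.2, 0, 0, 0], [0, 0, -0.3, 0, 0, 0], [0, 0, -0.4, 0, 0, 0], [0, 0, -0.5, 0, 0, 0], [0, 0, -0.6, 0, 0, 0]],
  ],
)

```text
clock: 12.42
tcp_pos: [0.508, 0.0057, 0.1205]
ee_rot: [-2.116, -2.321, 0.001]
wrist_force: [1.0, 0.2, -0.4]
width: 0.997
grip_force: 0.0
```

Call:
send_rows(
  steps=[
    [[0, 0, -0.8, 0, 0, 0], [0, 0, -0.8, 0, 0, 0], [0.5, 0, -0.8, 0, 0, 0], [0.8, 0, -0.8, 0, 0, 0], [0.8, 0, -0.8, 0, 0, 0], [0.8, 0, 0, 0, 0, 0], [0.8, 0, 0, 0, 0, 0], [0.8, 0, 0, 0, 0, 0], [0.8, 0, 0, 0, 0, 0], [0.5, 0, 0, 0, 0, 0], [0, 0, 0, 0, 0, 0], [0, 0, 0, 0, 0, 0]],
  ],
)

```text
clock: 13.42
tcp_pos: [0.4949, 0.1501, 0.22]
ee_rot: [2.115, 2.323, -0.0]
wrist_force: [-0.4, -0.3, -0.4]
width: 1.001
grip_force: 0.0
```

```bash
python3 - <<'E'
from h import *
st()
im=robot.snapshot("scene");a=im[170:270,220:340,::-1]
im=robot.snapshot("wrist")
cv2.imwrite("pics/s6.png",np.hstack([cv2.resize(a,(480,400),interpolation=2),cv2.resize(im[150:420,180:380,::-1],(296,400),interpolation=2)]))
E
```

```text
13.4167 chute [ 12.3 154.7] z 220.0 F [-0.4 -0.3 -0.4]
```

View pics/s6.png

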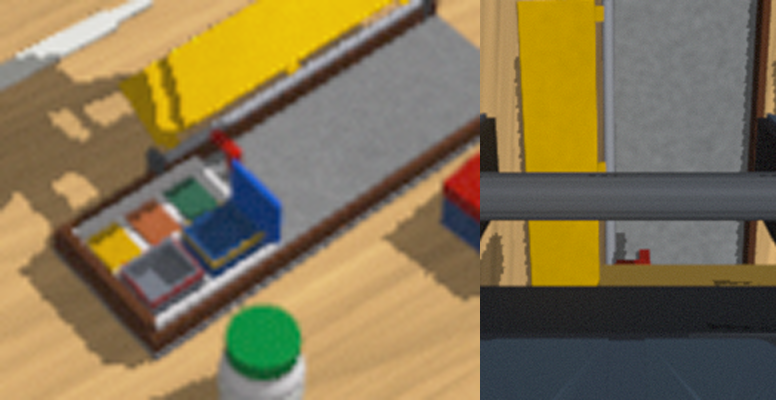

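The tray is home, the bar is down behind it at (228,148) px, and the arm is clear.

```bash
python3 -c "
from cell import robot
print(robot.job_done())"
```

```text
the job is handed in; nothing more can be done
None
```

The job is handed in at 13.4 s on the robot clock: the tray is home against the end stop with both boxes upright, the red bar has dropped shut behind it, and the arm is clear; the push peaked at 56 N on the wrist as the tray met the stop.

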